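Set the travel stop of a test stand just short of the rail's tight spot

TASK

The rail of this horizontal test stand has a tight spot: by feel, slide the carriage gently away from the load cell until it just starts to bind, without forcing it further, then draw it back about 10 mm so that it runs free. Then slide the travel stop along the rail until its rubber bumper rests against the carriage, without shoving the carriage back, and leave both there, so that the carriage can no longer reach the tight spot. Leave the other things on the bench alone.

Things in the scene. Friction and masses are not known exactly. Their poses are not given: they have to be found in the camera images.
- stand: fixed horizontal test stand: aluminium bed 580 mm along its y, 130 wide (x), top 32 mm above the bench, with a steel guide rail 20 wide along its middle (top 50 mm up). Origin: on the bench under the bed's middle. y runs along the rail from the load cell and fixed grip (y -287 to -166 mm, up to 120 mm high) to the rail's free end; z up
- carriage (a joint): travel of the carriage in m, 0 to 0.20, growing to +y (away from the load cell); its centre is at stand y = -0.050 + value. Free drag about 3 N; stays where left. The hidden tight spot starts 35 to 135 mm ahead of its start: there drag steps up by about 2 N, then grows 1.3 N per mm; from deep in it the carriage eases back if let go. More than 13 mm in (about 20 N) is forcing it
- carriage_grip (a point): middle of the upright aluminium grip block on the carriage, 97 mm above the bench: 30 mm along the rail, 40 across, standing from 69 to 119 mm up on a 60 x 60 mm plate. A knurled knob 26 mm wide sticks out 16 mm from both of its sides across the rail, so take it by the two faces that look along the rail. Axes as the stand's
- carriage_nose (a point): middle of the carriage's end face towards the stop, 58 mm above the bench, 40 mm to +y of the grip block's middle. Axes as the stand's
- stop (a joint): travel of the travel stop along the rail in m: grows towards the carriage (-y of the stand), 0 to 0.20; middle of its tab at stand y = 0.235 - value. It does not feel the tight spot, slides with about 5 N at any place and stays where it is left
- stop_tab (a point): grasp point of the travel stop: middle of the upright steel finger tab on top of it, 94 mm above the bench. The tab is 12 mm along the rail, 34 mm across, and stands from 68 to 112 mm up on the stop's 40 mm long saddle. Axes as the stand's
- stop_bumper (a point): face of the stop's round rubber bumper that meets the carriage's end face, 58 mm above the bench, 36 mm to -y of the tab's middle. Axes as the stand's
- specimen: loose white flat test bar 115 x 19 x 4 mm lying on the front of the bed beside the rail; leave alone. Origin: middle of its underside
- broken_half: loose white half of a test bar, 57 x 19 x 4 mm, lying on the back of the bed beside the rail; leave alone. Origin: under its middle
- caliper: loose caliper 230 mm long, 12 mm high, lying along the front of the stand; leave alone. Origin: middle of its underside
- screwdriver: loose screwdriver 190 mm long, 26 mm thick, in front of the stand; leave alone. Origin: middle of its underside
- brackets: stack of two black printed brackets 75 x 110 x 56 mm behind the stand; leave alone. Origin: middle of its underside
- tray: grey tray of test bars 110 x 170 x 28 mm behind the stand; leave alone. Origin: middle of its underside
- spare_grip: loose spare grip block 40 x 46 x 50 mm with one knob, behind the stand; leave alone. Origin: middle of its underside

How it is judged:
By the outcome, as a careful person would: the job done as asked, in the order asked, and still so for the second after the job is handed in, with the robot touching nothing.
It also fails if it takes over 64 s, if anything falls off the work surface, if the arm or the gripper's body presses on something with over 40 N, if the wrist force passes 120 N, or if a joint passes its speed limit or range.

ROBOT

A 7-joint arm with a two-finger parallel gripper is mounted at the origin on the work surface. World frame = base frame: x ahead of the robot, y to its left, z up, the work surface at z = 0. Lengths are in m, angles in rad, forces in N, time in s.
With the tool pointing down it reaches from about 0.425 to 0.875 m from the base axis. Payload 4.7 kg.
Tool frame: the origin (TCP) lies at the very end of the fingers, on their centre line; the grasp point (between the pads) lies 19 mm behind it; x points along the fingers, z is the direction in which the jaws open and shut, and the axes are right-handed (so a half turn about x gives the same grasp; the last joint's range is limited). The gripper opens to 87 mm and grips with 3 to 60 N. Pads are 19 mm wide; open, the fingers measure 117 mm over their backs; the gripper's body (75 mm by 190 mm) begins 51 mm behind the grasp point.
Start: joints at [-1.143, 0.321, -0.07, 1.45, 0.023, 1.371, -0.057], TCP at [0.261, 0.595, 0.223] pointing down, gripper open.
Joint ranges: [-2.86, 2.86], [-0.3, 2.09], [-1.38, 1.24], [0.06, 2.45], [-1.56, 4.7], [0.09, 2.05], [-2.69, 2.69]. Speed limits (rad/s): [2.57, 2.57, 3.14, 3.14, 3.14, 3.14, 3.14].

INTERFACE

Orientations are given as a rotation vector (axis times angle).
In Python, from bench import * gives the robot as it stands.
- The arm moves only by the shell command python3 -m handwheel 'ROWS' [OPENING] [FORCE]. ROWS is JSON, a list of rows, each an object with "xyz": the shift along the world's x, y, z in cm, a list of three; "angular": the turn, a rotation vector about the world's x, y, z in degrees, a list of three. A call has 1 to 5 rows; each row shifts and turns the pose as measured when the row begins; what a row does not reach is not made up. A row lasts 1/12 s, in which the tool goes at most 41.7 mm and 7.16 degrees, less where a joint would pass 70% of its speed; a pose out of reach is approached as far as the arm can. A call with a gripper value outside its range is refused whole. OPENING is the finger opening in cm, from 0 to 8.7, set as the call begins (- or left out, the last holds). The fingers move at their own pace and stop on an object; FORCE is the grip in N (left out, the last holds). Time passes only in rows, so rows that do not move let the fingers close. It gives the time, the measured TCP pose, the force and the opening at its end, in the units of the state.
- get_state(): the state, without advancing time (a new reading comes with each control period).
- get_image(name): name is "side" or "top"; returns a dict with "pixels" (384x512x3 uint8, blue, green, red), "K" (3x3 intrinsics, pixels), "dist" ([k1, k2, p1, p2, k3] as OpenCV has them; the pictures are not rectified), "cam_to_world" (4x4, takes a point from camera to world coordinates). Camera axes: x right, y down, z forward; pixel columns grow to the right and rows downward; lengths in m; the calibration is good to about 2 mm. A picture is of the moment at which its call begins. There is no depth.
- close_job(): hands the job in, once; it reports no verdict.
The state is a dict: "time": time; "joint_positions": joint angles; "qd": joint speeds; "joint_torque": joint torques, N m; "position": TCP position; "tool_rot": TCP orientation; "ft_force": force on the tool from outside, world axes, zero at the start; "torque": the same for the moment, N m; "grip_width": opening from 0.0 (shut) to 1.0 (fully open).
Only numpy, scipy, OpenCV 4.12 (cv2) and the standard library are available. Lean on these libraries where they do the work, as an engineer would, in place of code of your own. Each camera call takes 0.05 s, during which the arm holds its last target.

## Working session

There is one attempt and no reset: what is moved stays moved. The work goes in short steps, Python scripts to look and compute and a shell command to move; the robot and the scene stay as the last step left them, time stands still between calls to the robot, and variables do not carry over. Pictures are saved under pics/ and viewed, and the job is handed in when it is done.

```bash
mkdir -p pics; ls
python3 - <<'E'
from bench import *
import cv2
for n in("side","top"):
    d=get_image(n); cv2.imwrite(f"pics/{n}0.png",d["pixels"]); print(n,d["K"],d["dist"],d["cam_to_world"])
s=get_state(); print(s)
E
```

```text
pics
side [[346.81818941   0.         258.25049032]
 [  0.         346.81818941 193.83948374]
 [  0.           0.           1.        ]] [-0.04989858  0.          0.          0.          0.        ] [[ 0.8850864  -0.25555246  0.3889923   0.28209763]
 [-0.46508498 -0.45359496  0.76022863 -0.68280212]
 [-0.01783335 -0.8537825  -0.52032434  0.52128203]
 [ 0.          0.          0.          1.        ]]
top [[479.10966623   0.         255.97940876]
 [  0.         479.10966623 190.39554435]
 [  0.           0.           1.        ]] [-0.08201841  0.          0.          0.          0.        ] [[ 0.00844002 -0.99569195  0.092338    0.49326008]
 [-0.99988196 -0.00958885 -0.01200493 -0.05233076]
 [ 0.01283863 -0.09222578 -0.99565535  1.05106635]
 [ 0.          0.          0.          1.        ]]
{'time': 0.1, 'joint_positions': array([-1.14287977,  0.32173779, -0.07010912,  1.45157719,  0.02261814,
        1.37080866, -0.05689146]), 'qd': array([-1.96579890e-04, -2.23047104e-03,  5.84868747e-04, -1.11941020e-03,
       -1.11189851e-03, -5.40143562e-04, -3.40565673e-05]), 'joint_torque': array([ 1.87706896e-04, -4.92572808e+01, -4.05569477e-01, -3.13401675e+01,
       -6.42823800e-02,  3.94723972e-02,  5.46696845e-05]), 'position': array([0.26120098, 0.59465156, 0.22156615]), 'tool_rot': array([-0.90029463,  1.37842524,  0.89858418]), 'ft_force': array([-0.32134059,  0.0689714 , -0.68219392]), 'torque': array([-0.02964145, -0.03614816, -0.01750266]), 'grip_width': 1.0025485115053223}
```

View pics/side0.png

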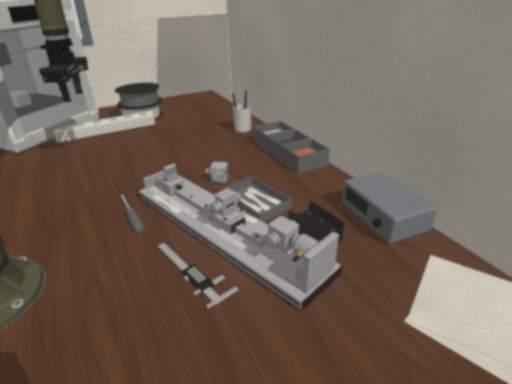

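View pics/top0.png

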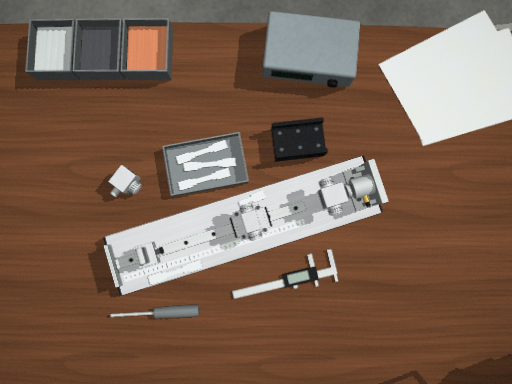

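The top view shows the load cell at about (360,187), the carriage at (252,222) and the stop at (147,253). I'll zoom in next.

Run:
```python
import cv2
a=cv2.imread("pics/top0.png")[150:300,95:395]; cv2.imwrite("pics/topz.png",cv2.resize(a,(800,400),interpolation=cv2.INTER_CUBIC))
a=cv2.imread("pics/side0.png")[155:310,130:350]; cv2.imwrite("pics/sidez.png",cv2.resize(a,(800,564),interpolation=cv2.INTER_CUBIC))
```

```text
(no output)
```

View pics/topz.png

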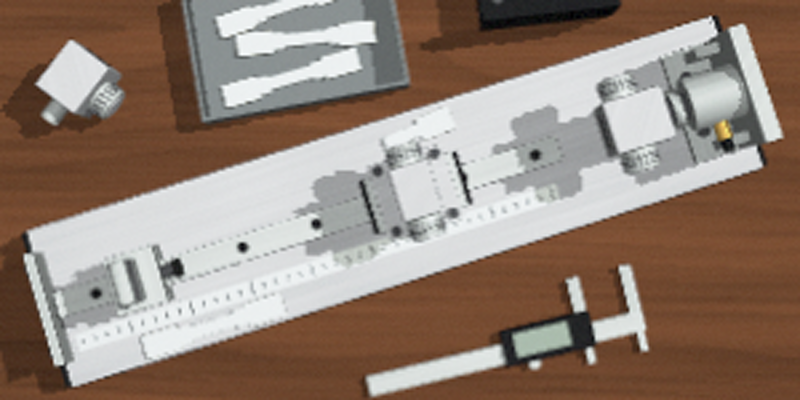

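View pics/sidez.png

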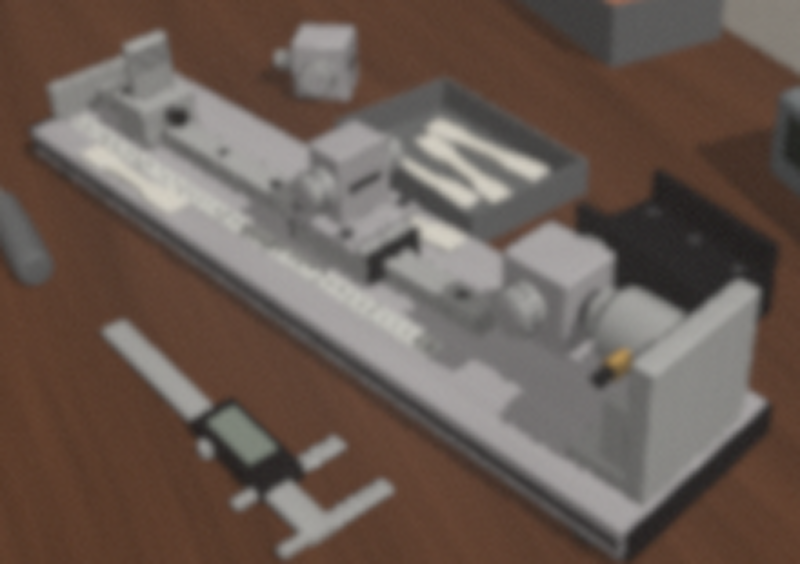

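```bash
cat > h.py <<'E'
import numpy as np, cv2
def ray(d,uv,z):
    p=cv2.undistortPoints(np.array([[uv]],float),d["K"],np.array(d["dist"]))[0,0]
    T=np.array(d["cam_to_world"]); v=T[:3,:3]@[p[0],p[1],1]; o=T[:3,3]
    return o+v*(z-o[2])/v[2]
def proj(d,P):
    T=np.linalg.inv(np.array(d["cam_to_world"])); r=cv2.Rodrigues(T[:3,:3])[0]
    return cv2.projectPoints(np.array(P,float).reshape(-1,1,3),r,T[:3,3],d["K"],np.array(d["dist"]))[0][:,0]
E
python3 - <<'E'
from bench import *
from h import *
d=get_image("top"); 
Z=lambda x,y:(95+(x+.5)/2.6667-.5,150+(y+.5)/2.6667-.5)
im=d["pixels"]
for n,p,z in [("bl",(70,385),.032),("tl",(25,235),.032),("tr",(715,18),.032),("br",(765,162),.032),("rail bolt",(96,293),.05),("b2",(242,247),.05),("b3",(316,224),.05),("b4",(535,155),.05),("grip top",(425,187),.119),("knobA",(405,153),.097),("knobB",(428,228),.097),("tab top",(124,282),.112)]:
    print(n,ray(d,Z(*p),z).round(4))
# bed mask
h=cv2.cvtColor(im,cv2.COLOR_BGR2HSV); m=((h[...,1]<40)&(h[...,2]>120)).astype(np.uint8)
m[:, :95]=0;m[:150]=0;m[300:]=0
n,l,st,c=cv2.connectedComponentsWithStats(m); k=1+st[1:,4].argmax(); print(st[k])
cn=max(cv2.findContours((l==k).astype(np.uint8),0,1)[0],key=cv2.contourArea); r=cv2.minAreaRect(cn);print(r); 
for p in cv2.boxPoints(r): print(p,ray(d,p,.032))
z=im[235:280,120:180]; cv2.imwrite("pics/stop.png",cv2.resize(z,None,fx=12,fy=12,interpolation=2))
z=im[195:245,220:285]; cv2.imwrite("pics/car.png",cv2.resize(z,None,fx=12,fy=12,interpolation=2))
E
```

```text
bl [0.3655 0.2183 0.032 ]
tl [0.4833 0.2578 0.032 ]
tr [ 0.6639 -0.2955  0.032 ]
br [ 0.5471 -0.3347  0.032 ]
rail bolt [0.4392 0.1949 0.05  ]
b2 [0.4763 0.0814 0.05  ]
b3 [0.4947 0.0239 0.05  ]
b4 [ 0.5502 -0.1471  0.05  ]
grip top [ 0.5223 -0.0603  0.119 ]
knobA [ 0.5482 -0.0453  0.097 ]
knobB [ 0.4925 -0.063   0.097 ]
tab top [0.4508 0.1592 0.112 ]
[  104   156   285   139 16237]
((245.45326232910156, 224.0942840576172), (61.85655212402344, 285.92657470703125), 72.69326782226562)
[ 99.76175 237.096  ] [0.48473195 0.26709676 0.032     ]
[372.74326 152.03653] [ 0.67384355 -0.31742166  0.032     ]
[391.14478 211.09258] [ 0.54587927 -0.35561961  0.032     ]
[118.16327 296.15204] [0.36102648 0.22410063 0.032     ]
```

View pics/stop.png

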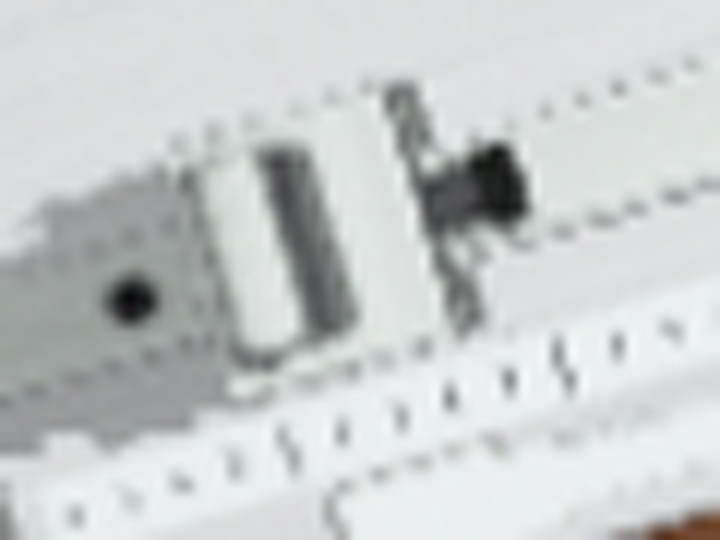

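View pics/car.png

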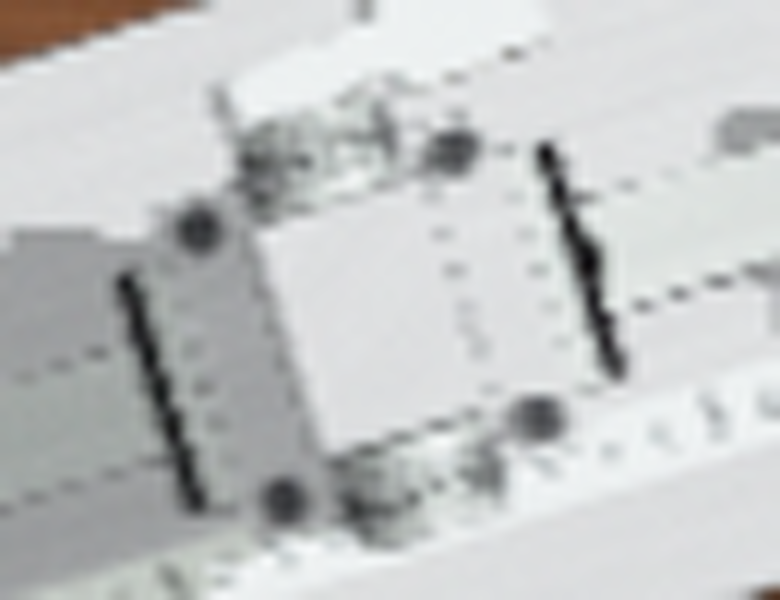

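The crops show the carriage plate bolts, the wiper bars, the stop tab at about (141,256) and the bumper at about (161,250). I'll turn these into positions now.

Run:
```python
from bench import *
from h import *
d=get_image("top"); s=get_state()
Z=lambda x,y:(95+(x+.5)/2.6667-.5,150+(y+.5)/2.6667-.5)
C=lambda x,y:(220+(x+.5)/12-.5,195+(y+.5)/12-.5)
S=lambda x,y:(120+(x+.5)/12-.5,235+(y+.5)/12-.5)
B=np.array([ray(d,p,.05)[:2] for p in (S(132,299),Z(242,247),Z(316,224),Z(535,155))])
u=np.linalg.svd(B-B.mean(0))[2][0]; u*=np.sign(u[1]); n=np.array([u[1],-u[0]])
print("u",u,"psi deg",np.degrees(np.arctan2(-u[0],u[1])),"line n.x",(B@n), "bolts y",B@u)
for nm,p,z in [("plate",C(369,324),.069),("wiperstop",C(160,390),.058),("wipercell",C(580,262),.058),("blocktop left edge",C(285,340),.119),("tab",S(250,258),.112),("bumper face",S(522,183),.058),("saddle face",S(433,208),.068)]:
    w=ray(d,p,z)[:2]; print(nm,w.round(4),"along",(w@u).round(4),"across",(w@n).round(4))
bl=np.array([[.3655,.2183],[.4833,.2578],[.6639,-.2955],[.5471,-.3347]]);print("bed",bl@u,bl@n)
print(cv2.Rodrigues(s["tool_rot"])[0].round(3))
```

```text
u [-0.30807966  0.95136056] psi deg 17.943540184279964 line n.x [0.47814867 0.47817822 0.47805249 0.478163  ] bolts y [ 0.05034605 -0.0693073  -0.12967284 -0.30947992]
plate [ 0.5202 -0.0531] along -0.2108 across 0.4786
wiperstop [ 0.5088 -0.0172] along -0.1731 across 0.4788
wipercell [ 0.5315 -0.0894] along -0.2488 across 0.4781
blocktop left edge [ 0.5161 -0.0395] along -0.1966 across 0.4789
tab [0.4496 0.1607] along 0.0144 across 0.4773
bumper face [0.4605 0.1263] along -0.0217 across 0.477
saddle face [0.4564 0.1396] along -0.0078 across 0.4772
bed [ 0.09507889  0.09636585 -0.48566114 -0.48697076] [0.41497608 0.5392155  0.54057074 0.4173751 ]
[[-0.    -0.916  0.402]
 [-0.001  0.402  0.916]
 [-1.    -0.    -0.001]]
```

```bash
python3 -m handwheel '[{"xyz":[1.4,-3.5,0],"angular":[0,0,3]},{"xyz":[1.4,-3.5,0],"angular":[0,0,3]},{"xyz":[1.4,-3.5,0],"angular":[0,0,3]},{"xyz":[1.4,-3.5,0],"angular":[0,0,3]},{"xyz":[1.4,-3.5,0],"angular":[0,0,3]}]' 8.7 30
```

```text
time: 0.62
position: [0.324, 0.4213, 0.2175]
tool_rot: [-1.116, 1.272, 1.121]
ft_force: [-0.6, -0.0, 0.6]
grip_width: 0.999
```

```bash
python3 -m handwheel '[{"xyz":[1.5,-3.7,0],"angular":[0,0,3]},{"xyz":[1.5,-3.7,0],"angular":[0,0,3]},{"xyz":[1.5,-3.7,0],"angular":[0,0,3]},{"xyz":[1.5,-3.7,0],"angular":[0,0,3]},{"xyz":[1.5,-3.7,0],"angular":[0,0,3]}]'; python3 -m handwheel '[{"xyz":[1.5,-3.7,0],"angular":[0,0,3]},{"xyz":[1.5,-3.7,0],"angular":[0,0,3]},{"xyz":[1.5,-3.7,0],"angular":[0,0,3]},{"xyz":[1.5,-3.7,0],"angular":[0,0,3]},{"xyz":[1.5,-3.7,0],"angular":[0,0,3]}]'
python3 - <<'E'
from bench import *
from h import *
s=get_state(); R=cv2.Rodrigues(s["tool_rot"])[0]; print(R.round(3), s["position"], np.degrees(np.arctan2(R[1,2],R[0,2])))
E
```

```text
time: 1.03
position: [0.3996, 0.2274, 0.2171]
tool_rot: [-1.32, 1.139, 1.326]
ft_force: [1.0, 0.0, 0.1]
grip_width: 0.998
time: 1.45
position: [0.4753, 0.0333, 0.2178]
tool_rot: [-1.517, 0.977, 1.521]
ft_force: [0.8, 0.4, -0.4]
grip_width: 0.999
[[-0.003 -0.909 -0.417]
 [-0.001 -0.417  0.909]
 [-1.     0.003  0.   ]] [0.47526055 0.03326866 0.21776758] 114.64030841454448
```

```bash
python3 -m handwheel '[{"xyz":[1.5,-2.9,0],"angular":[0,0,-3]},{"xyz":[1.5,-2.9,0],"angular":[0,0,-2]},{"xyz":[1.2,-2.3,0],"angular":[0,0,-1]},{"xyz":[0,0,0],"angular":[0,0,0]}]'
python3 - <<'E'
from bench import *
from h import *
s=get_state(); R=cv2.Rodrigues(s["tool_rot"])[0]; print(s["position"], np.degrees(np.arctan2(R[1,2],R[0,2])))
for n in("side","top"):
    cv2.imwrite(f"pics/{n}1.png",get_image(n)["pixels"])
E
```

```text
time: 1.78
position: [0.5194, -0.063, 0.2188]
tool_rot: [-1.437, 1.05, 1.432]
ft_force: [-0.8, -0.1, -0.5]
grip_width: 0.998
[ 0.51939829 -0.06300281  0.21881797] 107.73191460876491
```

View pics/side1.png

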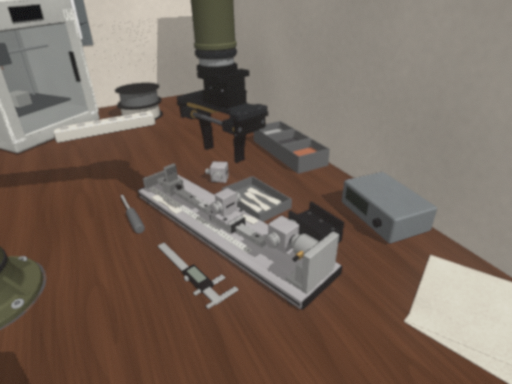

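View pics/top1.png

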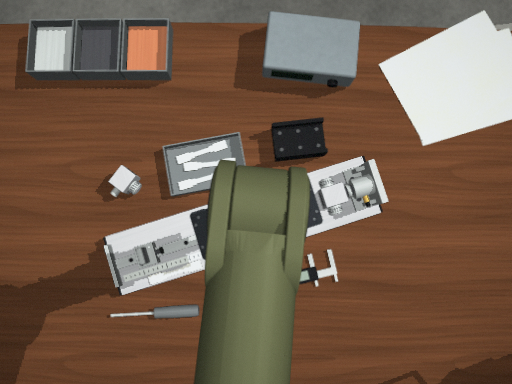

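The gripper is above the carriage with its jaws along the rail. I'll correct the 1 cm overshoot and descend.

```bash
python3 -m handwheel '[{"xyz":[0.1,0.6,-2],"angular":[0,0,0.2]},{"xyz":[0,0.3,-3],"angular":[0,0,0]},{"xyz":[0,0,-2.5],"angular":[0,0,0]},{"xyz":[0,0,-1],"angular":[0,0,0]},{"xyz":[0,0,0],"angular":[0,0,0]}]'
```

```text
time: 2.3
position: [0.5183, -0.0396, 0.1318]
tool_rot: [-1.445, 1.03, 1.449]
ft_force: [-0.2, 0.1, 0.0]
grip_width: 0.999
```

```bash
cat > st.py <<'E'
from bench import *
from h import *
s=get_state(); R=cv2.Rodrigues(s["tool_rot"])[0]; p=s["position"]; f=s["ft_force"]
u=np.array([-.30808,.95136]);n=np.array([.95136,.30808])
print("t",s["time"],"along mm %.2f across-rail mm %.2f z %.2f"%(p[:2]@u*1e3,p[:2]@n*1e3-478.3,p[2]*1e3),"yawerr %.2f"%(np.degrees(np.arctan2(R[1,2],R[0,2]))-107.94),"tilt",R[2].round(3),"F along %.2f across %.2f z %.2f"%(f[:2]@u,f[:2]@n,f[2]),"w",s["grip_width"]*87)
E
python3 -m handwheel '[{"xyz":[0.1,-0.8,-0.5],"angular":[0,0,0]},{"xyz":[0,0,0],"angular":[0,0,0]}]';python3 st.py
```

```text
time: 2.47
position: [0.5192, -0.0457, 0.1273]
tool_rot: [-1.448, 1.026, 1.453]
ft_force: [-0.3, -1.3, 0.6]
grip_width: 0.999
t 2.4667 along mm -203.43 across-rail mm 1.55 z 127.25 yawerr 1.25 tilt [-1.    -0.002  0.005] F along -1.17 across -0.69 z 0.62 w 86.94726476406201
```

```bash
python3 -m handwheel '[{"xyz":[0.1,-0.6,-1.5],"angular":[0,0,-1]},{"xyz":[0,-0.1,-1.5],"angular":[0,0,0]},{"xyz":[0,0,-1],"angular":[0,0,0]},{"xyz":[0,0,0],"angular":[0,0,0]}]';python3 st.py
```

```text
time: 2.8
position: [0.5247, -0.0528, 0.0916]
tool_rot: [-1.44, 1.029, 1.432]
ft_force: [-0.8, -0.3, -0.7]
grip_width: 0.999
t 2.8 along mm -211.86 across-rail mm 4.58 z 91.58 yawerr 0.24 tilt [-1.    -0.013  0.004] F along -0.01 across -0.84 z -0.68 w 86.88692372670008
```

```bash
python3 -m handwheel '[{"xyz":[-0.4,-0.1,-0.6],"angular":[0,0,0]},{"xyz":[0,0,-0.5],"angular":[0,0,0]},{"xyz":[0,0,0],"angular":[0,0,0]}]';python3 st.py
```

```text
time: 3.05
position: [0.522, -0.0538, 0.082]
tool_rot: [-1.442, 1.026, 1.43]
ft_force: [0.5, 0.2, 0.2]
grip_width: 1.001
t 3.05 along mm -212.01 across-rail mm 1.70 z 82.02 yawerr 0.25 tilt [-1.    -0.016  0.003] F along 0.02 across 0.52 z 0.25 w 87.09017596341005
```

```bash
python3 -m handwheel '[{"xyz":[0,0,0],"angular":[0,0,0]},{"xyz":[0,0,0],"angular":[0,0,0]},{"xyz":[0,0,0],"angular":[0,0,0]},{"xyz":[0,0,0],"angular":[0,0,0]},{"xyz":[0,0,0],"angular":[0,0,0]}]' 2 30;python3 st.py
```

```text
time: 3.47
position: [0.5231, -0.0536, 0.0837]
tool_rot: [-1.443, 1.024, 1.428]
ft_force: [-0.1, -0.2, 0.2]
grip_width: 0.705
t 3.4667 along mm -212.10 across-rail mm 2.82 z 83.66 yawerr 0.28 tilt [-1.    -0.019  0.003] F along -0.13 across -0.18 z 0.19 w 61.329933855978574
```

```bash
python3 -m handwheel '[{"xyz":[0,0,-0.1],"angular":[0,0,0]},{"xyz":[0,0,0],"angular":[0,0,0]},{"xyz":[0,0,0],"angular":[0,0,0]},{"xyz":[0,0,0],"angular":[0,0,0]},{"xyz":[0,0,0],"angular":[0,0,0]}]';python3 -m handwheel '[{"xyz":[-0.1,0,-0.1],"angular":[0,0,0]},{"xyz":[0,0,0],"angular":[0,0,0]},{"xyz":[0,0,0],"angular":[0,0,0]}]';python3 st.py
```

```text
time: 3.88
position: [0.5232, -0.0528, 0.0829]
tool_rot: [-1.443, 1.023, 1.428]
ft_force: [-1.2, 1.6, 0.6]
grip_width: 0.343
time: 4.13
position: [0.5232, -0.0528, 0.0829]
tool_rot: [-1.443, 1.021, 1.426]
ft_force: [0.7, 0.7, 0.3]
grip_width: 0.342
t 4.1333 along mm -211.38 across-rail mm 3.20 z 82.91 yawerr 0.28 tilt [-1.    -0.021  0.003] F along 0.45 across 0.86 z 0.31 w 29.75736377693028
```

Gripped at 30 mm. Next I'll slide gently along +y of the stand.

```bash
python3 -m handwheel '[{"xyz":[-0.09,0.29,0],"angular":[0,0,0]},{"xyz":[-0.09,0.29,0],"angular":[0,0,0]},{"xyz":[-0.09,0.29,0],"angular":[0,0,0]}]';python3 st.py;python3 -m handwheel '[{"xyz":[-0.09,0.29,0],"angular":[0,0,0]},{"xyz":[-0.09,0.29,0],"angular":[0,0,0]},{"xyz":[-0.09,0.29,0],"angular":[0,0,0]}]';python3 st.py
```

```text
time: 4.38
position: [0.5213, -0.0468, 0.0829]
tool_rot: [-1.446, 1.024, 1.421]
ft_force: [2.3, -3.5, -0.9]
grip_width: 0.341
t 4.3833 along mm -205.16 across-rail mm 3.21 z 82.93 yawerr 0.14 tilt [-1.    -0.022 -0.001] F along -3.99 across 1.09 z -0.90 w 29.69113121350422
time: 4.63
position: [0.5184, -0.0381, 0.0829]
tool_rot: [-1.446, 1.025, 1.42]
ft_force: [1.3, -3.0, -0.6]
grip_width: 0.342
t 4.6333 along mm -195.93 across-rail mm 3.20 z 82.91 yawerr 0.11 tilt [-1.    -0.022 -0.002] F along -3.24 across 0.28 z -0.62 w 29.758772879093257
```

```bash
python3 -m handwheel '[{"xyz":[-0.09,0.29,0],"angular":[0,0,0]},{"xyz":[-0.09,0.29,0],"angular":[0,0,0]},{"xyz":[-0.09,0.29,0],"angular":[0,0,0]},{"xyz":[-0.09,0.29,0],"angular":[0,0,0]},{"xyz":[-0.06,0.19,0],"angular":[0,0,0]}]';python3 st.py
```

```text
time: 5.05
position: [0.5134, -0.0227, 0.0829]
tool_rot: [-1.446, 1.025, 1.421]
ft_force: [2.0, -3.6, -0.1]
grip_width: 0.342
t 5.05 along mm -179.79 across-rail mm 3.14 z 82.89 yawerr 0.14 tilt [-1.    -0.022 -0.001] F along -4.00 across 0.76 z -0.06 w 29.747337690521523
```

```bash
python3 -m handwheel '[{"xyz":[-0.06,0.19,0],"angular":[0,0,0]},{"xyz":[-0.06,0.19,0],"angular":[0,0,0]}]';python3 st.py
```

```text
time: 5.22
position: [0.5121, -0.0184, 0.0829]
tool_rot: [-1.446, 1.025, 1.421]
ft_force: [1.3, -3.7, -1.8]
grip_width: 0.343
t 5.2167 along mm -175.29 across-rail mm 3.20 z 82.94 yawerr 0.14 tilt [-1.    -0.022 -0.002] F along -3.92 across 0.14 z -1.77 w 29.814027867477265
```

```bash
python3 -m handwheel '[{"xyz":[-0.06,0.19,0],"angular":[0,0,0]},{"xyz":[-0.06,0.19,0],"angular":[0,0,0]}]';python3 st.py
```

```text
time: 5.38
position: [0.5107, -0.0143, 0.0829]
tool_rot: [-1.446, 1.025, 1.421]
ft_force: [1.6, -2.9, -0.9]
grip_width: 0.345
t 5.3833 along mm -170.96 across-rail mm 3.15 z 82.89 yawerr 0.13 tilt [-1.    -0.022 -0.002] F along -3.23 across 0.61 z -0.95 w 30.052996029824715
```

```bash
python3 -m handwheel '[{"xyz":[-0.06,0.19,0],"angular":[0,0,0]},{"xyz":[-0.06,0.19,0],"angular":[0,0,0]}]';python3 st.py
```

```text
time: 5.55
position: [0.5094, -0.0103, 0.0829]
tool_rot: [-1.446, 1.025, 1.421]
ft_force: [2.2, -2.5, -1.2]
grip_width: 0.341
t 5.55 along mm -166.71 across-rail mm 3.15 z 82.93 yawerr 0.12 tilt [-1.    -0.022 -0.002] F along -3.03 across 1.38 z -1.24 w 29.657314301295195
```

```bash
python3 -m handwheel '[{"xyz":[-0.06,0.19,0],"angular":[0,0,0]},{"xyz":[-0.06,0.19,0],"angular":[0,0,0]}]';python3 st.py
```

```text
time: 5.72
position: [0.508, -0.0061, 0.0829]
tool_rot: [-1.446, 1.025, 1.421]
ft_force: [1.9, -2.1, -0.6]
grip_width: 0.349
t 5.7167 along mm -162.32 across-rail mm 3.13 z 82.91 yawerr 0.12 tilt [-1.    -0.022 -0.002] F along -2.54 across 1.17 z -0.57 w 30.321488055661018
```

```bash
python3 -m handwheel '[{"xyz":[-0.06,0.19,0],"angular":[0,0,0]},{"xyz":[-0.06,0.19,0],"angular":[0,0,0]}]';python3 st.py
```

```text
time: 5.88
position: [0.5067, -0.0019, 0.0829]
tool_rot: [-1.446, 1.026, 1.421]
ft_force: [2.1, -2.7, -1.0]
grip_width: 0.338
t 5.8833 along mm -157.93 across-rail mm 3.15 z 82.92 yawerr 0.12 tilt [-1.    -0.022 -0.002] F along -3.18 across 1.22 z -1.01 w 29.41653699901373
```

```bash
python3 -m handwheel '[{"xyz":[-0.06,0.19,0],"angular":[0,0,0]},{"xyz":[-0.06,0.19,0],"angular":[0,0,0]}]';python3 st.py
```

```text
time: 6.05
position: [0.5053, 0.0023, 0.0829]
tool_rot: [-1.446, 1.026, 1.421]
ft_force: [1.3, -2.8, -0.9]
grip_width: 0.343
t 6.05 along mm -153.49 across-rail mm 3.13 z 82.90 yawerr 0.12 tilt [-1.    -0.022 -0.002] F along -3.03 across 0.37 z -0.85 w 29.867678090495996
```

```bash
python3 -m handwheel '[{"xyz":[-0.06,0.19,0],"angular":[0,0,0]},{"xyz":[-0.06,0.19,0],"angular":[0,0,0]}]';python3 st.py
```

```text
time: 6.22
position: [0.5039, 0.0065, 0.0829]
tool_rot: [-1.446, 1.026, 1.421]
ft_force: [1.0, -3.1, -0.3]
grip_width: 0.342
t 6.2167 along mm -149.10 across-rail mm 3.13 z 82.90 yawerr 0.12 tilt [-1.    -0.022 -0.002] F along -3.25 across 0.00 z -0.29 w 29.733167400774864
```

```bash
python3 -m handwheel '[{"xyz":[-0.06,0.19,0],"angular":[0,0,0]},{"xyz":[-0.06,0.19,0],"angular":[0,0,0]}]';python3 st.py
```

```text
time: 6.38
position: [0.5026, 0.0107, 0.0829]
tool_rot: [-1.446, 1.026, 1.421]
ft_force: [1.8, -2.7, -1.1]
grip_width: 0.345
t 6.3833 along mm -144.66 across-rail mm 3.13 z 82.90 yawerr 0.12 tilt [-1.    -0.022 -0.002] F along -3.14 across 0.83 z -1.09 w 30.00939535140947
```

```bash
python3 -m handwheel '[{"xyz":[-0.06,0.19,0],"angular":[0,0,0]},{"xyz":[-0.06,0.19,0],"angular":[0,0,0]}]';python3 st.py
```

```text
time: 6.55
position: [0.5012, 0.0149, 0.0829]
tool_rot: [-1.446, 1.026, 1.421]
ft_force: [1.3, -2.6, -0.5]
grip_width: 0.34
t 6.55 along mm -140.26 across-rail mm 3.14 z 82.91 yawerr 0.12 tilt [-1.    -0.022 -0.002] F along -2.84 across 0.48 z -0.50 w 29.608145812812438
```

```bash
python3 -m handwheel '[{"xyz":[-0.06,0.19,0],"angular":[0,0,0]},{"xyz":[-0.06,0.19,0],"angular":[0,0,0]}]';python3 st.py
```

```text
time: 6.72
position: [0.4998, 0.0191, 0.0829]
tool_rot: [-1.446, 1.026, 1.421]
ft_force: [2.7, -2.5, -0.6]
grip_width: 0.337
t 6.7167 along mm -135.82 across-rail mm 3.09 z 82.89 yawerr 0.12 tilt [-1.    -0.022 -0.002] F along -3.19 across 1.83 z -0.58 w 29.307368622366123
```

```bash
python3 -m handwheel '[{"xyz":[-0.06,0.19,0],"angular":[0,0,0]},{"xyz":[-0.06,0.19,0],"angular":[0,0,0]}]';python3 st.py
```

```text
time: 6.88
position: [0.4986, 0.0229, 0.0829]
tool_rot: [-1.447, 1.026, 1.421]
ft_force: [2.4, -6.5, -1.6]
grip_width: 0.344
t 6.8833 along mm -131.83 across-rail mm 3.10 z 82.90 yawerr 0.12 tilt [-1.    -0.022 -0.002] F along -6.86 across 0.25 z -1.61 w 29.948279914507598
```

Force went up to 6.9 N. I'll take one small step to confirm this is the tight spot.

```bash
python3 -m handwheel '[{"xyz":[-0.03,0.1,0],"angular":[0,0,0]}]';python3 st.py
```

```text
time: 6.97
position: [0.4985, 0.0232, 0.0829]
tool_rot: [-1.448, 1.027, 1.42]
ft_force: [3.4, -5.3, -2.3]
grip_width: 0.345
t 6.9667 along mm -131.52 across-rail mm 3.14 z 82.90 yawerr 0.11 tilt [-1.    -0.022 -0.004] F along -6.07 across 1.60 z -2.33 w 29.988383888458852
```

```bash
python3 -m handwheel '[{"xyz":[-0.05,0.15,0],"angular":[0,0,0]},{"xyz":[-0.05,0.15,0],"angular":[0,0,0]}]';python3 st.py
```

```text
time: 7.13
position: [0.4984, 0.0237, 0.0828]
tool_rot: [-1.45, 1.029, 1.416]
ft_force: [3.5, -6.7, -3.3]
grip_width: 0.343
t 7.1333 along mm -131.00 across-rail mm 3.14 z 82.81 yawerr 0.02 tilt [-1.    -0.023 -0.008] F along -7.41 across 1.24 z -3.26 w 29.84377442675292
```

Binding is confirmed: 7.4 N at −131.0, with onset at about −133. I'll draw back to about −142.

```bash
python3 -m handwheel '[{"xyz":[0.09,-0.27,0],"angular":[0,0,0]},{"xyz":[0.09,-0.27,0],"angular":[0,0,0]},{"xyz":[0.06,-0.19,0],"angular":[0,0,0]},{"xyz":[0,0,0],"angular":[0,0,0]}]';python3 st.py
```

```text
time: 7.47
position: [0.4991, 0.0213, 0.0828]
tool_rot: [-1.446, 1.025, 1.423]
ft_force: [0.8, -1.6, 0.3]
grip_width: 0.34
t 7.4667 along mm -133.53 across-rail mm 3.13 z 82.80 yawerr 0.21 tilt [-1.    -0.021 -0.001] F along -1.76 across 0.28 z 0.25 w 29.61235705648781
```

```bash
python3 -m handwheel '[{"xyz":[0.09,-0.27,0],"angular":[0,0,0]},{"xyz":[0.09,-0.27,0],"angular":[0,0,0]},{"xyz":[0.06,-0.19,0],"angular":[0,0,0]},{"xyz":[0,0,0],"angular":[0,0,0]}]';python3 st.py
```

```text
time: 7.8
position: [0.5012, 0.015, 0.0828]
tool_rot: [-1.445, 1.024, 1.425]
ft_force: [-1.2, 1.7, 1.6]
grip_width: 0.34
t 7.8 along mm -140.16 across-rail mm 3.11 z 82.78 yawerr 0.26 tilt [-1.    -0.02   0.001] F along 1.95 across -0.63 z 1.63 w 29.582532782456642
```

```bash
python3 -m handwheel '[{"xyz":[0.06,-0.19,0],"angular":[0,0,0]},{"xyz":[0.03,-0.1,0],"angular":[0,0,0]}, {"xyz":[0,0,0],"angular":[0,0,0]}]';python3 st.py
```

```text
time: 8.05
position: [0.5022, 0.0119, 0.0828]
tool_rot: [-1.445, 1.024, 1.425]
ft_force: [-1.6, 2.8, 2.0]
grip_width: 0.34
t 8.05 along mm -143.40 across-rail mm 3.12 z 82.78 yawerr 0.25 tilt [-1.    -0.02   0.001] F along 3.18 across -0.66 z 1.95 w 29.623422112538034
```

```bash
python3 -m handwheel '[{"xyz":[-0.07,0.21,0],"angular":[0,0,0]},{"xyz":[-0.05,0.15,0],"angular":[0,0,0]},{"xyz":[0,0,0],"angular":[0,0,0]}]';python3 st.py
```

```text
time: 8.3
position: [0.502, 0.0123, 0.0828]
tool_rot: [-1.448, 1.027, 1.42]
ft_force: [-0.8, 1.8, 1.5]
grip_width: 0.34
t 8.3 along mm -142.94 across-rail mm 3.12 z 82.81 yawerr 0.12 tilt [-1.    -0.022 -0.003] F along 1.94 across -0.17 z 1.48 w 29.59023090748865
```

```bash
python3 -m handwheel '[{"xyz":[-0.07,0.21,0],"angular":[0,0,0]},{"xyz":[-0.05,0.15,0],"angular":[0,0,0]},{"xyz":[0,0,0],"angular":[0,0,0]}]';python3 st.py
```

```text
time: 8.55
position: [0.5013, 0.0146, 0.0828]
tool_rot: [-1.449, 1.028, 1.418]
ft_force: [0.8, -0.6, -0.2]
grip_width: 0.342
t 8.55 along mm -140.56 across-rail mm 3.13 z 82.81 yawerr 0.07 tilt [-1.    -0.022 -0.005] F along -0.82 across 0.58 z -0.24 w 29.76800500273012
```

```bash
python3 -m handwheel '[{"xyz":[0.08,-0.24,0],"angular":[0,0,0]},{"xyz":[0.02,-0.05,0],"angular":[0,0,0]},{"xyz":[0,0,0],"angular":[0,0,0]}]';python3 st.py
```

```text
time: 8.8
position: [0.5017, 0.0136, 0.0828]
tool_rot: [-1.447, 1.026, 1.421]
ft_force: [0.2, -0.2, -0.2]
grip_width: 0.344
t 8.8 along mm -141.57 across-rail mm 3.15 z 82.82 yawerr 0.16 tilt [-1.    -0.022 -0.003] F along -0.24 across 0.09 z -0.18 w 29.9429490540103
```

It now sits at −141.6, which is 10.6 mm back from the deepest point and 8.5 mm from onset, with no load on it. Releasing.

```bash
python3 -m handwheel '[{"xyz":[0,0,0],"angular":[0,0,0]},{"xyz":[0,0,0],"angular":[0,0,0]},{"xyz":[0,0,0],"angular":[0,0,0]},{"xyz":[0,0,0],"angular":[0,0,0]},{"xyz":[0,0,0],"angular":[0,0,0]}]' 6;python3 st.py
```

```text
time: 9.22
position: [0.5015, 0.0135, 0.0825]
tool_rot: [-1.448, 1.026, 1.422]
ft_force: [0.5, -0.0, 0.1]
grip_width: 0.63
t 9.2167 along mm -141.64 across-rail mm 2.94 z 82.51 yawerr 0.21 tilt [-1.    -0.021 -0.003] F along -0.16 across 0.42 z 0.10 w 54.825978486319244
```

```bash
python3 -m handwheel '[{"xyz":[0,0,2],"angular":[0,0,0]},{"xyz":[0,0,2.5],"angular":[0,0,0]},{"xyz":[0,0,2],"angular":[0,0,0]},{"xyz":[0,0,0],"angular":[0,0,0]}]';python3 st.py; python3 -m handwheel '[{"xyz":[-1,3,0],"angular":[0,0,0]},{"xyz":[-1,3,0],"angular":[0,0,0]},{"xyz":[-1,3,0],"angular":[0,0,0]},{"xyz":[-1,3,0],"angular":[0,0,0]}, {"xyz":[-0.3,1,0],"angular":[0,0,0]}]' 4;python3 st.py
```

```text
time: 9.55
position: [0.4992, 0.013, 0.148]
tool_rot: [-1.447, 1.031, 1.425]
ft_force: [1.2, 0.4, -1.4]
grip_width: 0.691
t 9.55 along mm -141.42 across-rail mm 0.64 z 148.00 yawerr 0.20 tilt [-1.    -0.016 -0.004] F along -0.01 across 1.30 z -1.37 w 60.12743285342252
time: 9.97
position: [0.4558, 0.1428, 0.1484]
tool_rot: [-1.441, 1.035, 1.414]
ft_force: [-0.3, 0.1, -0.9]
grip_width: 0.475
t 9.9667 along mm -4.59 across-rail mm -0.66 z 148.44 yawerr -0.45 tilt [-1.    -0.02  -0.005] F along 0.23 across -0.28 z -0.91 w 41.332748058819554
```

```bash
python3 -m handwheel '[{"xyz":[-0.4,1.3,0],"angular":[0,0,0]},{"xyz":[0,0,0],"angular":[0,0,0]},{"xyz":[0,0,0],"angular":[0,0,0]}]';python3 st.py
```

```text
time: 10.22
position: [0.4493, 0.1598, 0.1467]
tool_rot: [-1.446, 1.032, 1.421]
ft_force: [0.6, -0.1, -1.2]
grip_width: 0.461
t 10.2167 along mm 13.63 across-rail mm -1.61 z 146.67 yawerr -0.01 tilt [-1.    -0.018 -0.005] F along -0.25 across 0.59 z -1.15 w 40.146354201521454
```

```bash
python3 -m handwheel '[{"xyz":[0,0,-2],"angular":[0,0,0]},{"xyz":[0,0,-2],"angular":[0,0,0]},{"xyz":[0,0,-1],"angular":[0,0,0]},{"xyz":[0,0,0],"angular":[0,0,0]}]';python3 st.py
```

```text
time: 10.55
position: [0.451, 0.1565, 0.0951]
tool_rot: [-1.445, 1.033, 1.416]
ft_force: [-0.9, -0.1, -0.0]
grip_width: 0.457
t 10.55 along mm 9.98 across-rail mm -1.00 z 95.07 yawerr -0.20 tilt [-1.    -0.02  -0.006] F along 0.20 across -0.87 z -0.04 w 39.7990345490155
```

```bash
python3 -m handwheel '[{"xyz":[-0.15,0.4,-0.8],"angular":[0,0,0]},{"xyz":[0,0,-0.6],"angular":[0,0,0]},{"xyz":[0,0,0],"angular":[0,0,0]}]';python3 st.py
python3 - <<'E'
from bench import *
from h import *
for n in("side","top"):
    cv2.imwrite(f"pics/{n}2.png",get_image(n)["pixels"])
a=cv2.imread("pics/side2.png")[110:290,110:350]; cv2.imwrite("pics/side2z.png",cv2.resize(a,(800,600),interpolation=2))
E
```

```text
time: 10.8
position: [0.4504, 0.159, 0.0805]
tool_rot: [-1.443, 1.035, 1.413]
ft_force: [-1.0, -0.9, 0.3]
grip_width: 0.464
t 10.8 along mm 12.51 across-rail mm -0.82 z 80.53 yawerr -0.40 tilt [-1.    -0.02  -0.006] F along -0.50 across -1.23 z 0.35 w 40.32482930024835
```

View pics/side2z.png

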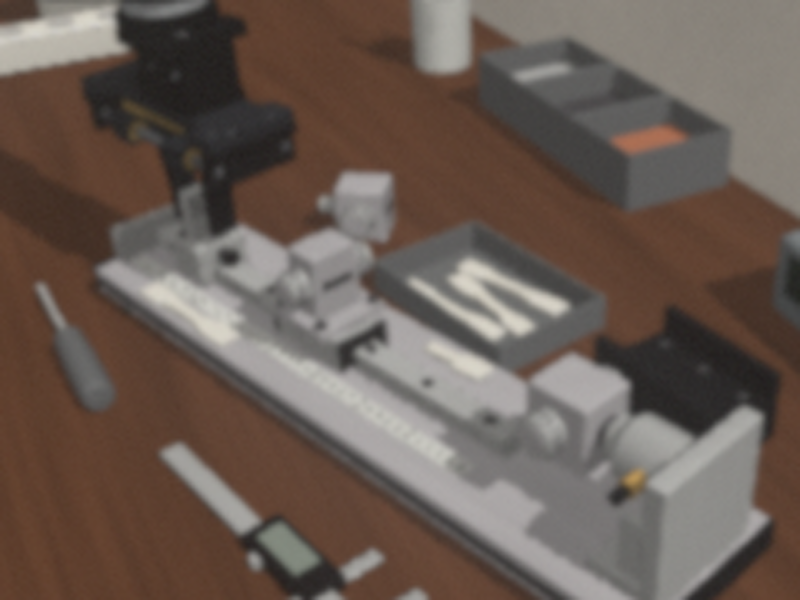

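View pics/top2.png

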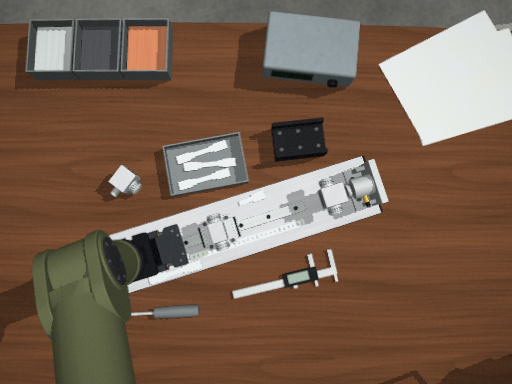

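The fingers straddle the tab, and the carriage is at about (218,233) in the top view. Closing on the tab.

```bash
python3 -m handwheel '[{"xyz":[0,0,0],"angular":[0,0,0]},{"xyz":[0,0,0],"angular":[0,0,0]},{"xyz":[0,0,0],"angular":[0,0,0]},{"xyz":[0,0,0],"angular":[0,0,0]},{"xyz":[0,0,0],"angular":[0,0,0]}]' 0.5 30;python3 -m handwheel '[{"xyz":[0,0,0],"angular":[0,0,0]},{"xyz":[0,0,0],"angular":[0,0,0]}]' ; python3 st.py;  python3 - <<'E'
from bench import *
from h import *
d=get_image("top"); cv2.imwrite("pics/car3.png",cv2.resize(d["pixels"][205:260,185:250],None,fx=10,fy=10,interpolation=2))
E
```

```text
time: 11.32
position: [0.4522, 0.1609, 0.0836]
tool_rot: [-1.443, 1.029, 1.411]
ft_force: [-0.5, 5.3, -3.8]
grip_width: 0.166
time: 11.48
position: [0.452, 0.1618, 0.0836]
tool_rot: [-1.444, 1.027, 1.412]
ft_force: [0.5, -0.9, -0.7]
grip_width: 0.13
t 11.4833 along mm 14.64 across-rail mm 1.52 z 83.56 yawerr -0.28 tilt [-1.    -0.026 -0.003] F along -1.00 across 0.21 z -0.69 w 11.266954127170147
```

View pics/car3.png

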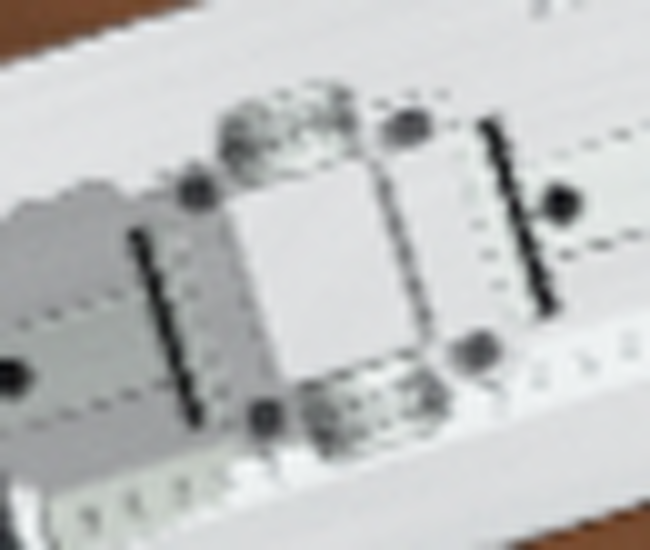

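```bash
python3 - <<'E'
from bench import *
from h import *
d=get_image("top");u=np.array([-.30808,.95136])
C=lambda x,y:(185+(x+.5)/10-.5,205+(y+.5)/10-.5)
for p,z in [((337,271.5),.069),((165,330),.058),((518,218),.058)]: print(ray(d,C(*p),z)[:2]@u*1e3)
E
python3 -m handwheel '[{"xyz":[0.12,-0.38,0],"angular":[0,0,0]},{"xyz":[0.12,-0.38,0],"angular":[0,0,0]},{"xyz":[0.12,-0.38,0],"angular":[0,0,0]},{"xyz":[0.12,-0.38,0],"angular":[0,0,0]},{"xyz":[0.12,-0.38,0],"angular":[0,0,0]}]';python3 st.py
```

```text
-142.10113795309056
-104.00076620068666
-180.38142531371355
time: 12.0
position: [0.4561, 0.1489, 0.0836]
tool_rot: [-1.44, 1.019, 1.421]
ft_force: [-0.7, 5.2, -1.8]
grip_width: 0.136
t 12.0 along mm 1.12 across-rail mm 1.53 z 83.56 yawerr -0.01 tilt [-1.    -0.026  0.006] F along 5.17 across 0.95 z -1.75 w 11.829418028484007
```

```bash
python3 -m handwheel '[{"xyz":[0.12,-0.38,0],"angular":[0,0,0]},{"xyz":[0.12,-0.38,0],"angular":[0,0,0]},{"xyz":[0.12,-0.38,0],"angular":[0,0,0]},{"xyz":[0.12,-0.38,0],"angular":[0,0,0]},{"xyz":[0.12,-0.38,0],"angular":[0,0,0]}]';python3 st.py;python3 -m handwheel '[{"xyz":[0.12,-0.38,0],"angular":[0,0,0]},{"xyz":[0.12,-0.38,0],"angular":[0,0,0]},{"xyz":[0.12,-0.38,0],"angular":[0,0,0]},{"xyz":[0.12,-0.38,0],"angular":[0,0,0]},{"xyz":[0.12,-0.38,0],"angular":[0,0,0]}]';python3 st.py
```

```text
time: 12.42
position: [0.4611, 0.1339, 0.0836]
tool_rot: [-1.436, 1.013, 1.426]
ft_force: [-0.9, 4.9, -0.6]
grip_width: 0.134
t 12.4167 along mm -14.65 across-rail mm 1.59 z 83.57 yawerr 0.16 tilt [-1.    -0.027  0.012] F along 4.98 across 0.62 z -0.62 w 11.618222495344337
time: 12.83
position: [0.4661, 0.1185, 0.0836]
tool_rot: [-1.433, 1.008, 1.431]
ft_force: [-1.2, 5.8, -0.2]
grip_width: 0.131
t 12.8333 along mm -30.84 across-rail mm 1.63 z 83.56 yawerr 0.30 tilt [-0.999 -0.027  0.018] F along 5.91 across 0.62 z -0.23 w 11.424145282954104
```

```bash
python3 -m handwheel '[{"xyz":[0.12,-0.38,0],"angular":[-0.2,-0.06,0]},{"xyz":[0.12,-0.38,0],"angular":[-0.2,-0.06,0]},{"xyz":[0.12,-0.38,0],"angular":[-0.2,-0.06,0]},{"xyz":[0.12,-0.38,0],"angular":[-0.2,-0.06,0]},{"xyz":[0.12,-0.38,0],"angular":[-0.2,-0.06,0]}]';python3 st.py;python3 -m handwheel '[{"xyz":[0.1,-0.3,0],"angular":[-0.2,-0.06,0]},{"xyz":[0.1,-0.3,0],"angular":[-0.2,-0.06,0]},{"xyz":[0.1,-0.3,0],"angular":[-0.2,-0.06,0]}]';python3 st.py;  python3 - <<'E'
from bench import *
from h import *
d=get_image("side"); cv2.imwrite("pics/side4.png",cv2.resize(d["pixels"][130:240,130:280],(800,587),interpolation=2))
E
```

```text
time: 13.25
position: [0.4711, 0.1031, 0.0836]
tool_rot: [-1.444, 1.015, 1.424]
ft_force: [-0.9, 4.4, -1.4]
grip_width: 0.134
t 13.25 along mm -47.06 across-rail mm 1.64 z 83.55 yawerr 0.33 tilt [-1.    -0.026  0.005] F along 4.48 across 0.51 z -1.40 w 11.687830987819051
time: 13.5
position: [0.4732, 0.0965, 0.0836]
tool_rot: [-1.448, 1.02, 1.421]
ft_force: [-1.1, 5.1, -0.4]
grip_width: 0.136
t 13.5 along mm -53.94 across-rail mm 1.65 z 83.55 yawerr 0.27 tilt [-1.    -0.026 -0.001] F along 5.22 across 0.57 z -0.40 w 11.789889329873926
```

View pics/side4.png

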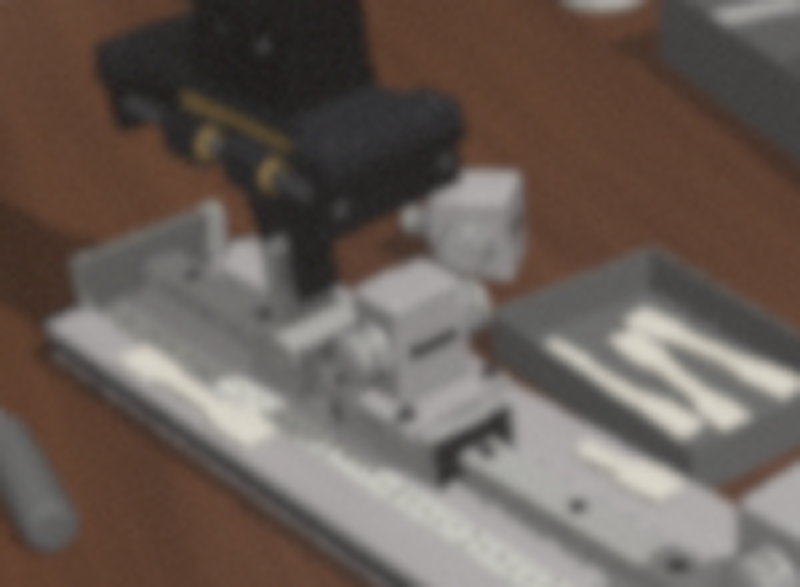

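```bash
python3 -m handwheel '[{"xyz":[0.09,-0.27,0],"angular":[0,0,0]},{"xyz":[0.09,-0.27,0],"angular":[0,0,0]}]';python3 st.py
```

```text
time: 13.72
position: [0.4745, 0.0927, 0.0836]
tool_rot: [-1.446, 1.019, 1.422]
ft_force: [-2.1, 4.6, -1.3]
grip_width: 0.136
t 13.7167 along mm -57.99 across-rail mm 1.65 z 83.56 yawerr 0.26 tilt [-1.    -0.026  0.002] F along 5.04 across -0.59 z -1.34 w 11.862717474117716
```

```bash
python3 -m handwheel '[{"xyz":[0.08,-0.24,0],"angular":[-0.1,-0.03,0]},{"xyz":[0.08,-0.24,0],"angular":[-0.1,-0.03,0]}]';python3 st.py
```

```text
time: 13.88
position: [0.4755, 0.0894, 0.0835]
tool_rot: [-1.446, 1.019, 1.422]
ft_force: [-1.7, 5.1, -0.9]
grip_width: 0.138
t 13.8833 along mm -61.44 across-rail mm 1.64 z 83.55 yawerr 0.25 tilt [-1.    -0.025  0.002] F along 5.41 across -0.05 z -0.91 w 11.977780810883358
```

```bash
python3 -m handwheel '[{"xyz":[0.06,-0.19,0],"angular":[0,0,0]}]';python3 st.py
```

```text
time: 13.97
position: [0.4759, 0.0882, 0.0835]
tool_rot: [-1.445, 1.018, 1.423]
ft_force: [-1.5, 5.6, -1.3]
grip_width: 0.137
t 13.9667 along mm -62.67 across-rail mm 1.64 z 83.54 yawerr 0.25 tilt [-1.    -0.025  0.003] F along 5.81 across 0.31 z -1.28 w 11.914895117175451
```

```bash
python3 -m handwheel '[{"xyz":[0.05,-0.15,0],"angular":[0,0,0]}]';python3 st.py
```

```text
time: 14.05
position: [0.4762, 0.0874, 0.0836]
tool_rot: [-1.444, 1.018, 1.423]
ft_force: [-1.4, 5.0, -0.7]
grip_width: 0.133
t 14.05 along mm -63.56 across-rail mm 1.64 z 83.56 yawerr 0.25 tilt [-1.    -0.025  0.004] F along 5.14 across 0.24 z -0.66 w 11.593467675565002
```

```bash
python3 -m handwheel '[{"xyz":[0.05,-0.15,0],"angular":[0,0,0]}]';python3 st.py
python3 - <<'E'
from bench import *
from h import *
d=get_image("side"); cv2.imwrite("pics/side5.png",cv2.resize(d["pixels"][165:225,160:240],(800,600),interpolation=2))
E
```

```text
time: 14.13
position: [0.4764, 0.0866, 0.0835]
tool_rot: [-1.443, 1.017, 1.424]
ft_force: [-1.8, 4.6, -0.5]
grip_width: 0.133
t 14.1333 along mm -64.43 across-rail mm 1.63 z 83.53 yawerr 0.25 tilt [-1.    -0.025  0.005] F along 4.91 across -0.25 z -0.47 w 11.559990897217633
```

View pics/side5.png

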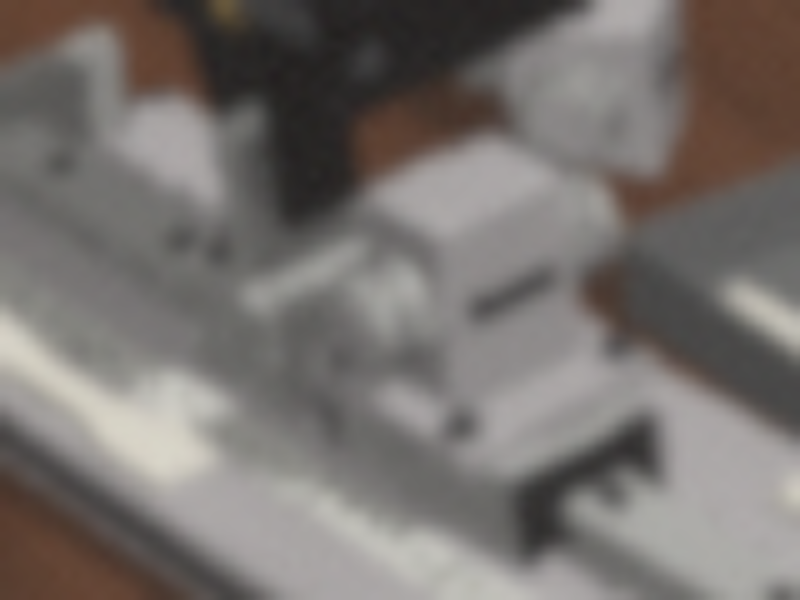

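The camera can't resolve the gap here, so I'll go on by feel.

```bash
python3 -m handwheel '[{"xyz":[0.05,-0.14,0],"angular":[0,0,0]}]';python3 st.py
```

```text
time: 14.27
position: [0.4768, 0.0856, 0.0836]
tool_rot: [-1.442, 1.017, 1.425]
ft_force: [-0.3, 4.8, 0.1]
grip_width: 0.135
t 14.2667 along mm -65.49 across-rail mm 1.66 z 83.56 yawerr 0.26 tilt [-1.    -0.025  0.006] F along 4.62 across 1.19 z 0.14 w 11.714214905585917
```

```bash
python3 -m handwheel '[{"xyz":[0.05,-0.14,0],"angular":[0,0,0]}]';python3 st.py
```

```text
time: 14.35
position: [0.4768, 0.0854, 0.0836]
tool_rot: [-1.441, 1.015, 1.426]
ft_force: [-2.9, 7.6, 0.5]
grip_width: 0.139
t 14.35 along mm -65.63 across-rail mm 1.67 z 83.57 yawerr 0.28 tilt [-1.    -0.025  0.008] F along 8.07 across -0.42 z 0.55 w 12.120399609028194
```

Contact: 8 N and motion stalled at −65.6, where contact was predicted. I'll relax the arm, then open a little.

```bash
python3 -m handwheel '[{"xyz":[0,0,0],"angular":[0,0,0]},{"xyz":[0,0,0],"angular":[0,0,0]}]';python3 st.py
```

```text
time: 14.52
position: [0.4768, 0.0855, 0.0836]
tool_rot: [-1.441, 1.015, 1.426]
ft_force: [0.1, 3.9, -1.1]
grip_width: 0.135
t 14.5167 along mm -65.60 across-rail mm 1.66 z 83.56 yawerr 0.28 tilt [-1.    -0.025  0.008] F along 3.67 across 1.26 z -1.13 w 11.758593111344291
```

```bash
python3 -m handwheel '[{"xyz":[-0.02,0.05,0],"angular":[0,0,0]},{"xyz":[0,0,0],"angular":[0,0,0]}]';python3 st.py
```

```text
time: 14.68
position: [0.4768, 0.0855, 0.0836]
tool_rot: [-1.441, 1.016, 1.426]
ft_force: [-1.4, 4.6, -1.8]
grip_width: 0.136
t 14.6833 along mm -65.59 across-rail mm 1.65 z 83.56 yawerr 0.27 tilt [-1.    -0.025  0.007] F along 4.79 across 0.12 z -1.83 w 11.815243901704358
```

```bash
python3 -m handwheel '[{"xyz":[-0.03,0.1,0],"angular":[0,0,0]},{"xyz":[0,0,0],"angular":[0,0,0]}]';python3 st.py
```

```text
time: 14.85
position: [0.4768, 0.0854, 0.0835]
tool_rot: [-1.442, 1.017, 1.424]
ft_force: [-2.1, 4.5, -1.5]
grip_width: 0.134
t 14.85 along mm -65.61 across-rail mm 1.64 z 83.54 yawerr 0.22 tilt [-1.    -0.025  0.006] F along 4.95 across -0.60 z -1.54 w 11.6203301735362
```

```bash
python3 -m handwheel '[{"xyz":[-0.04,0.12,0],"angular":[0,0,0]}]';python3 st.py
```

```text
time: 14.93
position: [0.4768, 0.0855, 0.0836]
tool_rot: [-1.443, 1.018, 1.423]
ft_force: [2.3, -1.9, -1.5]
grip_width: 0.137
t 14.9333 along mm -65.52 across-rail mm 1.63 z 83.56 yawerr 0.19 tilt [-1.    -0.025  0.004] F along -2.49 across 1.63 z -1.53 w 11.932922180217508
```

```bash
python3 -m handwheel '[{"xyz":[0,0,0],"angular":[0,0,0]},{"xyz":[0,0,0],"angular":[0,0,0]},{"xyz":[0,0,0],"angular":[0,0,0]},{"xyz":[0,0,0],"angular":[0,0,0]},{"xyz":[0,0,0],"angular":[0,0,0]}]' 4;python3 st.py
```

```text
time: 15.35
position: [0.477, 0.0832, 0.0839]
tool_rot: [-1.443, 1.021, 1.421]
ft_force: [-0.0, 0.1, -0.2]
grip_width: 0.411
t 15.35 along mm -67.86 across-rail mm 1.15 z 83.90 yawerr 0.10 tilt [-1.    -0.024  0.002] F along 0.11 across -0.01 z -0.19 w 35.761518761560254
```

```bash
python3 -m handwheel '[{"xyz":[0,0.2,1.5],"angular":[0,0,0]},{"xyz":[0,0,2.5],"angular":[0,0,0]},{"xyz":[0,0,3],"angular":[0,0,0]},{"xyz":[0,0,3],"angular":[0,0,0]},{"xyz":[0,0,3],"angular":[0,0,0]}]';python3 st.py;python3 -m handwheel '[{"xyz":[-0.8,3,1],"angular":[0,0,0]},{"xyz":[-0.8,3.5,0],"angular":[0,0,0]},{"xyz":[-0.8,3.5,0],"angular":[0,0,0]},{"xyz":[-0.8,3.5,0],"angular":[0,0,0]},{"xyz":[-0.8,3.5,0],"angular":[0,0,0]}]';python3 -m handwheel '[{"xyz":[-0.8,3.5,0],"angular":[0,0,0]},{"xyz":[-0.8,3.5,0],"angular":[0,0,0]},{"xyz":[-0.8,3,0],"angular":[0,0,0]},{"xyz":[0,0,0],"angular":[0,0,0]}]'
python3 - <<'E'
from bench import *
from h import *
d=get_image("top"); cv2.imwrite("pics/top6.png",d["pixels"]); cv2.imwrite("pics/top6z.png",cv2.resize(d["pixels"][205:265,160:240],(800,600),interpolation=2))
d=get_image("side"); cv2.imwrite("pics/side6z.png",cv2.resize(d["pixels"][155:245,140:260],(800,600),interpolation=2))
E
```

```text
time: 15.77
position: [0.4701, 0.0826, 0.211]
tool_rot: [-1.439, 1.038, 1.432]
ft_force: [0.6, -0.4, -0.1]
grip_width: 0.454
t 15.7667 along mm -66.21 across-rail mm -5.63 z 211.01 yawerr 0.06 tilt [-1.    -0.007  0.001] F along -0.55 across 0.42 z -0.05 w 39.51039109720558
time: 16.18
position: [0.4361, 0.2494, 0.2328]
tool_rot: [-1.429, 1.033, 1.404]
ft_force: [1.2, 0.6, 0.1]
grip_width: 0.463
time: 16.52
position: [0.406, 0.362, 0.2332]
tool_rot: [-1.433, 1.023, 1.413]
ft_force: [-0.9, 1.0, -0.8]
grip_width: 0.46
```

View pics/top6z.png

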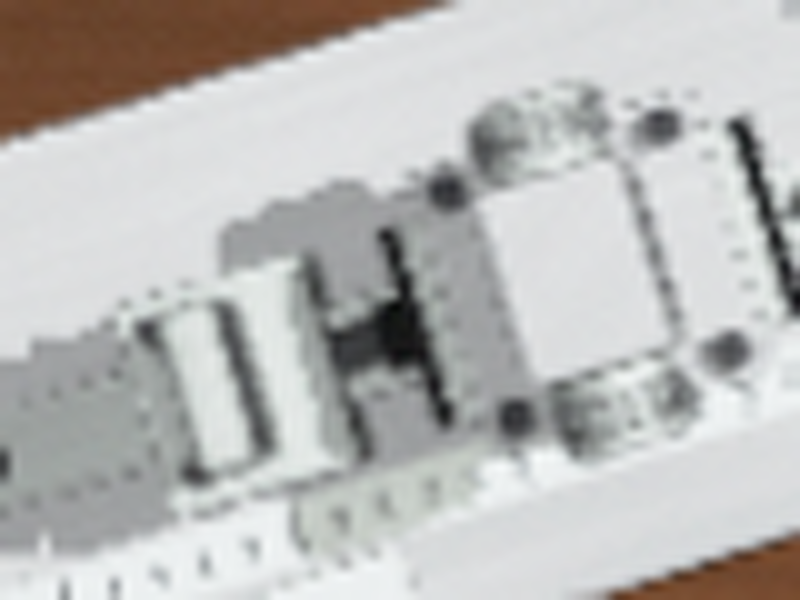

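View pics/side6z.png

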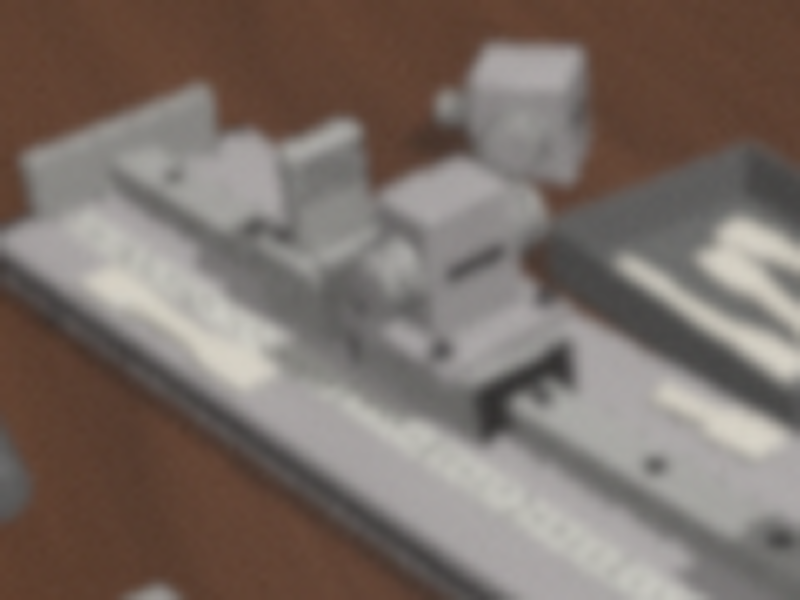

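View pics/top6.png

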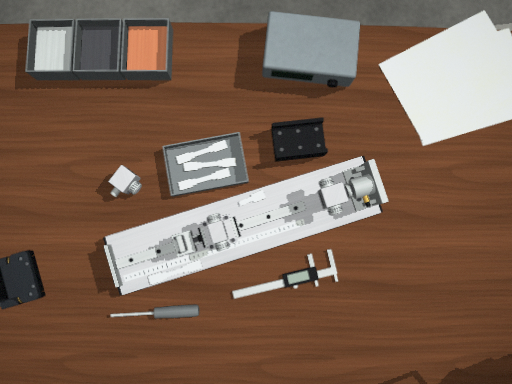

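The crop shows the black bumper running into the wiper bar with no visible gap. The carriage's four bolts average to the same pixel as before, (218.7, 232), so it was not shoved. I'll do one numeric check on the tab.

Run:
```python
from bench import *
from h import *
d=get_image("top");u=np.array([-.30808,.95136])
C=lambda x,y:(160+(x+.5)/10-.5,205+(y+.5)/10-.5)
for n,p,z in [("carriage",(587,271.5),.069),("tab",(208,391),.112),("saddle face",(336,355),.068)]: print(n,ray(d,C(*p),z)[:2]@u*1e3)
g=cv2.cvtColor(d["pixels"],cv2.COLOR_BGR2GRAY)
for t in np.linspace(0,1,22):
    x,y=C(330+t*130,350-t*40+0); print(round(330+t*130),g[int(round(y)),int(round(x))],end=" | ")
print(get_state()["ft_force"])
```

```text
carriage -142.10113795309056
tab -67.26724323456521
saddle face -88.08437337396376
330 61 | 336 54 | 342 60 | 349 60 | 355 63 | 361 62 | 367 54 | 373 48 | 380 27 | 386 27 | 392 21 | 398 23 | 404 22 | 410 32 | 417 32 | 423 104 | 429 104 | 435 167 | 441 160 | 448 160 | 454 156 | 460 162 | [ 0.56491388 -0.63635132 -0.10934642]
```

```bash
python3 -c "
from bench import *
print(close_job())"
```

```text
the job is handed in; nothing more can be done
None
```

The carriage is drawn back clear of the tight spot, the stop's bumper rests against it, and the job is handed in after about 17 s of robot time.

- **Tight spot:** I slid the gripped carriage away from the load cell at about 3 N of drag. After about 78 mm the drag rose to 6.9 N, then to 7.4 N about 2 mm in, and I stopped there.
- **Draw back:** I left the carriage 10.6 mm back from that deepest point, about 8.5 mm short of where the binding starts. Getting there took three small corrections back and forth, all clear of the tight spot.
- **Stop:** I slid the stop up at about 5 N until the force rose to 8 N and it stalled within 1 mm of the predicted contact point. Then I let go and moved the arm clear.

**Last checks:**
- In the top picture the carriage is at the same pixel position before and after the stop arrived, so it was not shoved back. The bumper meets the carriage's end face with no visible gap.
- The tab measured 74.8 mm from the carriage's middle against a nominal 76 mm, which is within camera error.
- The tool drifted about 2 mm towards the carriage while the fingers opened, but the carriage had not moved afterwards.
- The side view was too coarse to confirm the contact.
- The loose items look undisturbed in the last pictures; I did not measure their positions.

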